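Lock the reference weight away in the store box

TASK

Stand the brass weight upright inside the steel store box, shut the lid all the way so that the staple comes up through its slot, and then lock it by clipping the snap hook (the one with the sprung gate, not the plain open hook) round the staple's left leg, with its gate snapped shut behind the leg. Leave the hook lying there, and do not disturb the plain hook or the other things on the bench.

Things in the scene. Friction and masses are not known exactly. Their poses are not given: they have to be found in the camera images.
- store_box: Grey steel box fixed to the bench, 150 (x) x 135 (y) x 70 mm high. Origin: centre of its underside. +x points to its hinge side, away from the robot, +y to its left, z up. The open well for the weight is the rear 95 mm: inside 87 (x) x 127 (y) mm, walls 4 mm, rim at z 69. The front 55 mm is a flange, its top at z 69, on which the staple stands.
- box_floor (a point): Centre of the well's inner floor, at box (27.5, 0, 5) mm; axes as the box.
- staple_leg (a point): Point on the axis of the staple's left leg, 10 mm above the shut lid's top face, at box (-47, +30, 84) mm; axes as the box. The staple is a fixed inverted U of 6 mm round bar in the box's y-z plane: upright legs at y +30 (left) and -30 (right), closed across the top; its top is at z 112 mm.
- lid (a joint): Lid hinge, rad: 0 shut, 2.0 open (leaning back past upright). A plate 150 mm from hinge to front edge, 135 mm wide, 4 mm thick; its top face lies at z 74 mm when shut. Friction of 0.15 N m holds it open; push it forward from behind its upper edge, then down. A slot 76 (y) x 28 (x) mm, 108 to 136 mm from the hinge, lets the staple through: press it between hinge and slot.
- lid_hinge (a point): Middle of the lid's hinge axis, which runs along the box's y; at box (75, 0, 70) mm, level with the lid's lower face when shut; axes as the box.
- lid_edge (a point): Middle of the lid's free (front) edge on its outer (upper) face, 150 mm from the hinge axis.
- snap_hook_grip (a point): Centre of the grip lug of the snap hook, a steel hook lying flat, 70 x 92 mm, 0.12 kg. Hook axes: +y from lug to mouth, x along the shut gate towards the nose, z up. The lug is 14 mm wide (x), 12 thick (underside at z -6), free from 14 mm ahead of this point to 19 mm behind it, where a 24 mm wide foot is. Spine along x at y +28; arms at x -39 and +26; 10 mm bar.
- snap_hook_mouth (a point): Point on the shut gate's axis in the snap hook's mouth, 60 mm ahead (+y) and 1 mm to +x of the grip point; axes as the hook. From here the gate's pivot is at x -31 and the rounded nose end at x +13 (radius 5). Hook pushed in its +y, a leg here folds the gate inward; with the leg at y -15, move the hook 12 mm to its -x: the leg lies behind the nose and the gate springs shut.
- snap_hook_gate (a joint): Gate of the snap hook, rad: 0 shut, 0.7 folded fully inward. A 7 mm round bar, 36 mm long; its spring takes 0.04 N m when shut to 0.11 N m fully open, about 2 to 5 N of push at the mouth. Inside the closed hook the centre of a 6 mm leg lies, from the grip point, between x -31 and +18, y +36 and +53 mm.
- plain_hook_grip (a point): Centre of the grip lug of the plain open hook: the same shape and size as the snap hook but without a gate. Not to be used; leave it.
- weight_centre (a point): Centre (half-way up) of the loose brass weight, 44 mm across, 55 mm tall, with a narrower knob on top; stands upright on the bench.
- emery_block: Bystander, brown block 46 x 90 x 27 mm; origin at the centre of its underside.
- tape_roll: Bystander, tape roll 104 mm across, 25 mm high; origin at its underside.
- borax_tin: Bystander, round white tin 66 mm across, 52 mm high; origin at its underside.
- c_clamp: Bystander, red C-clamp 128 x 87 x 18 mm lying flat; origin at its underside.
- flux_jar: Bystander, clear jar with a red lid, 65 mm across, 99 mm high, behind the box; origin at its underside.
Things that resemble listed ones, but are neither listed nor needed, are in the scene too. Of the things that look like the part that bears weight_centre, the smallest one is meant.

How it is judged:
On the way, in this order (a step that is already met when the one before it is completed fails the run):
1. the weight stands in the box (x of weight_centre in the frame of box_floor between -0.045 and 0.045 m and y of weight_centre in the frame of box_floor between -0.065 and 0.065 m and z of weight_centre in the frame of box_floor below 0.036 m and angle between weight_centre's own z axis and vertical below 0.25 rad and contact force between the fingers and brass_weight below 0.1 N), for 0.2 s.
2. the lid is shut over it (x of weight_centre in the frame of box_floor between -0.045 and 0.045 m and y of weight_centre in the frame of box_floor between -0.065 and 0.065 m and z of weight_centre in the frame of box_floor below 0.036 m and angle between weight_centre's own z axis and vertical below 0.25 rad and value of joint lid below 0.05 rad), for 0.2 s.
3. the snap hook is round the staple's left leg with its gate shut (value of joint lid below 0.05 rad and x of staple_leg in the frame of snap_hook_grip between -0.034 and 0.022 m and y of staple_leg in the frame of snap_hook_grip between 0.028 and 0.058 m and z of staple_leg in the frame of snap_hook_grip between -0.022 and 0.022 m and value of joint snap_hook_gate below 0.1 rad), for 0.2 s.
At the end, for the whole second after the job is handed in: The weight stands upright (within 0.25 rad) in the well, the lid is shut (under 0.05 rad), the staple's left leg is inside the snap hook, the gate is shut (under 0.1 rad), and the hook is at rest (all of step 3 and x of weight_centre in the frame of box_floor between -0.045 and 0.045 m and y of weight_centre in the frame of box_floor between -0.065 and 0.065 m and z of weight_centre in the frame of box_floor below 0.036 m and angle between weight_centre's own z axis and vertical below 0.25 rad and linear speed of snap_hook below 0.03 m/s); the robot touches nothing.
It fails at once if the plain open hook is moved more than 30 mm (distance of plain_hook_grip from where it was at the start of the episode above 0.03 m).
It fails at once if another bystander is moved more than 30 mm (distance of any of emery_block, tape_roll, borax_tin, c_clamp, flux_jar from where it was at the start of the episode above 0.03 m).
It also fails if it takes over 72 s, if anything falls off the work surface, if the arm or the gripper's body presses on something with over 40 N, if the wrist force passes 120 N, or if a joint passes its speed limit or range.

ROBOT

A 6-joint arm with a two-finger parallel gripper is mounted at the origin on a cart in front of the work surface, level with it; the furniture and walls round the work are solid. World frame = base frame: x ahead of the robot, y to its left, z up, the work surface at z = 0. Lengths are in m, angles in rad, forces in N, time in s.
With the tool pointing down it reaches from about 0.3 to 0.875 m from the base axis. Payload 6.4 kg.
Tool frame: the origin (TCP) lies midway between the tips of the shut fingers; the grasp point (between the pads) lies 19 mm behind it (ctrl.tcp_to_grasp is the distance from the TCP to the grasp point, in m); z points along the fingers, y is the direction in which the jaws open and shut (so a half turn about z gives the same grasp; the last joint's range is limited). The gripper opens to 85 mm and grips with 20 to 120 N. Pads are 22 mm wide; open, the fingers measure 114 mm over their backs; the gripper's body (76 mm by 85 mm) begins 54 mm behind the grasp point. The pads swing forward as they close: fully open they stand 13 mm farther back than shut.
Start: joints at [1.09, 0.181, 1.607, -0, 1.354, -0.206], TCP at [0.156, 0.553, 0.204] pointing down, gripper open.
Joint ranges: [-2.99, 2.99], [-0.89, 2.07], [0.3, 2.58], [-1.14, 4.28], [0, 2.63], [-3.12, 3.12]. Speed limits (rad/s): [2.57, 2.57, 3.01, 3.14, 3.14, 3.14].

INTERFACE

Orientations are given as a unit quaternion [w, x, y, z].
In Python, from bench import monitor, imaging, order, spotter, ctrl gives the robot as it stands.
- The arm moves only by the shell command python3 -m pendant 'ROWS'. ROWS is JSON, a list that holds one entry, the list of rows, each a list of 5 numbers: the shift along the world's x, y, z in mm, then the turn about the world's z in degrees, then the finger opening in mm, from 0 to 85.4. A call has 1 to 8 rows; each row shifts and turns the commanded pose from where the row before left it; what a row does not reach is not made up. A row lasts 1/8 s, in which the tool goes at most 62.5 mm and 10.7 degrees, less where a joint would pass 70% of its speed; a pose out of reach is approached as far as the arm can. A call with a gripper value outside its range is refused whole. The fingers move at their own pace and stop on an object; the grip force is fixed at half the most. Time passes only in rows, so rows that do not move let the fingers close. It gives the time, the measured TCP pose, the force and the opening at its end, in the units of the state.
- monitor.get_obs(): the state, without advancing time (a new reading comes with each control period).
- imaging.camera(name): name is "scene" or "side" or "wrist"; returns a dict with "img" (384x512x3 uint8, red, green, blue), "vfov" (degrees; the focal length in pixels is half the picture's height over the tangent of half this angle, whatever the lens; pixels are square), "cx", "cy" (the principal point, pixels), "origin" and "orientation" of the camera in the world. Camera axes: x right, y down, z forward; pixel columns grow to the right and rows downward; lengths in m; the calibration is good to about 2 mm. A picture is of the moment at which its call begins. There is no depth.
- order.hand_in(): hands the job in, once; it reports no verdict.
Trained networks look in the newest picture that a camera, given by its name, has taken for a name from the list of things; names that differ only in an ending like _2 or _b are one class to them, and where a whole thing is asked for, a point or a joint stands for the part that bears it (a point fixed in the world has none). Each returns a list of dicts, best first, with "confidence" (0 to 1); they miss things now and then, are a little off and sometimes report something else, mostly with a low value. They report only what shows in the picture. A call takes as long as a camera call. They do not tell look-alikes from the thing itself.
- spotter.recognise(camera, thing): "at" ([x, y, z] in m, in the coordinates of the camera as it stood for that picture, good to about 4 mm: the middle of the surface that is visible of it).
- spotter.tip_of(camera, thing): "at" ([x, y, z] in m, in the coordinates of the camera as it stood for that picture, good to about 4 mm: a listed point, or the origin of a listed thing).
The state is a dict: "time_s": time; "q": joint angles; "dq": joint speeds; "joint_efforts": joint torques, N m; "eef_pos": TCP position; "eef_rot": TCP orientation; "wrist_force": force on the tool from outside, world axes, zero at the start; "torque": the same for the moment, N m; "opening": opening from 0.0 (shut) to 1.0 (fully open).
Only numpy, scipy, OpenCV 4.12 (cv2) and the standard library are available. Lean on these libraries where they do the work, as an engineer would, in place of code of your own. Each camera call takes 0.05 s, during which the arm holds its last target. There are 200 camera calls.

## Working session

There is one attempt and no reset: what is moved stays moved. The work goes in short steps, Python scripts to look and compute and a shell command to move; the robot and the scene stay as the last step left them, time stands still between calls to the robot, and variables do not carry over. Pictures are saved under pics/ and viewed, about 8 in all and at most 12, crops included, and the job is handed in when it is done.

```bash
mkdir -p pics; cat > h.py <<'E'
import numpy as np, cv2
from scipy.spatial.transform import Rotation as R
from bench import monitor, imaging, order, spotter, ctrl
def rot(q): return R.from_quat([q[1],q[2],q[3],q[0]]).as_matrix()
def cam(n,fn=None):
    c=imaging.camera(n)
    if fn: cv2.imwrite('pics/'+fn,c['img'][:,:,::-1])
    return c
def w(c,p): return rot(c['orientation'])@np.array(p)+np.array(c['origin'])
def f(c): return c['img'].shape[0]/2/np.tan(np.radians(c['vfov'])/2)
def proj(c,P):
    p=rot(c['orientation']).T@(np.array(P)-np.array(c['origin'])); return c['cx']+f(c)*p[0]/p[2],c['cy']+f(c)*p[1]/p[2]
def ray(c,u,v,z):
    d=rot(c['orientation'])@np.array([(u-c['cx'])/f(c),(v-c['cy'])/f(c),1]); o=np.array(c['origin']); return o+d*(z-o[2])/d[2]
E
python3 - <<'E'
from h import *
ims=[]
for n in ['scene','side','wrist']:
    c=cam(n,n+'0.png'); print(n,np.round(c['origin'],3),c['vfov'],c['cx'],c['cy'],np.round(rot(c['orientation'])[:,2],2))
    for t in ['store_box','box_floor','staple_leg','lid_hinge','lid_edge','snap_hook_grip','snap_hook_mouth','plain_hook_grip','weight_centre','emery_block','tape_roll','borax_tin','c_clamp','flux_jar']:
        for r in spotter.tip_of(n,t)[:4]:
            if r['confidence']>.2: P=w(c,r['at']); print(' ',t,round(r['confidence'],2),np.round(P*1000),np.round(proj(c,P)))
print(monitor.get_obs())
E
```

```text
scene [-0.303 -0.638  0.814] 52.53712548305688 256.8099490180734 190.37342249238733 [ 0.67  0.48 -0.56]
  store_box 0.58 [536. -35.   2.] [257. 218.]
  box_floor 0.68 [565. -36.   6.] [262. 213.]
  box_floor 0.47 [609. 278.  -2.] [203. 179.]
  staple_leg 0.98 [497.   1.  84.] [241. 200.]
  staple_leg 0.61 [662. -43. 213.] [283. 149.]
  lid_hinge 0.76 [611. -37.  71.] [271. 192.]
  lid_edge 0.92 [659. -41. 216.] [282. 149.]
  snap_hook_grip 0.62 [ 418. -290.    4.] [304. 272.]
  snap_hook_mouth 0.8 [ 467. -266.    6.] [305. 259.]
  snap_hook_mouth 0.24 [658. -42. 215.] [282. 149.]
  plain_hook_grip 0.7 [ 623. -320.    9.] [345. 238.]
  plain_hook_grip 0.52 [540. -37.   2.] [258. 218.]
  weight_centre 0.72 [463. 267.  26.] [177. 191.]
  weight_centre 0.69 [524. 171.  34.] [208. 191.]
  weight_centre 0.6 [368. 237.  35.] [162. 204.]
  emery_block 0.75 [607. 279.  -2.] [202. 179.]
  tape_roll 0.72 [ 469. -264.    6.] [305. 258.]
  tape_roll 0.59 [528. 451.  -4.] [157. 174.]
  borax_tin 0.74 [ 584. -424.   -1.] [371. 261.]
  c_clamp 0.25 [ 419. -289.    7.] [304. 271.]
  flux_jar 0.65 [73
[... 1108 characters left out ...]
89.9093407253704 [ 0.28 -0.08 -0.96]
{'time_s': 2.25, 'q': array([ 1.08969874e+00,  1.80786584e-01,  1.60698861e+00,  1.65599508e-05,
        1.35380920e+00, -2.06310920e-01]), 'dq': array([0.00046657, 0.00038114, 0.00136701, 0.00144908, 0.00035014,
       0.00117639]), 'joint_efforts': array([-2.16436063e-03, -4.44833744e+01, -3.51667964e+01, -4.50961943e-04,
        9.86925661e-04,  2.40853404e-05]), 'eef_pos': array([0.15601425, 0.55344987, 0.20430152]), 'eef_rot': array([-6.22199209e-06,  1.36963245e-01,  9.90576130e-01,  6.61094357e-06]), 'wrist_force': array([ 0.61049489, -0.38909618,  0.59204349]), 'torque': array([-0.03730369, -0.0193853 , -0.02171333]), 'opening': 1.001917292884191}
```

View pics/scene0.png

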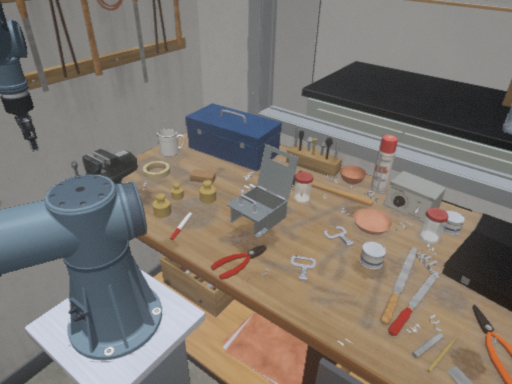

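View pics/side0.png

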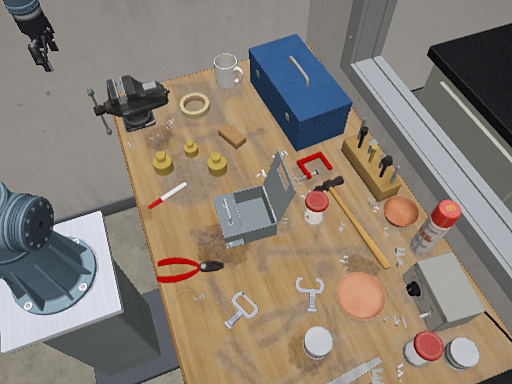

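The side picture shows the gated snap hook at about (240,310) and the plain hook at (312,293). The three weights are at (162,162), (190,147) and (217,163), and the smallest is the middle one at about (462,270) mm. The scene picture agrees, and the box's yaw is about -3°. Next I move over the small weight.

```bash
python3 -m pendant '[[[38,-35,0,2,85],[38,-35,0,2,85],[38,-35,0,2,85],[38,-35,0,2,85],[38,-35,0,2,85],[38,-35,0,2,85],[38,-35,0,1,85],[38,-35,0,0,85]]]'; python3 -m pendant '[[[0,0,0,0,85],[0,0,0,0,85]]]'
python3 - <<'E'
from h import *
c=cam('wrist','wrist1.png')
for r in spotter.tip_of('wrist','weight_centre')[:4]: P=w(c,r['at']); print(round(r['confidence'],2),np.round(P*1000),np.round(proj(c,P)))
s=monitor.get_obs(); m=rot(s['eef_rot']); print(s['eef_pos'],np.degrees(np.arctan2(m[1,1],m[0,1])))
E
```

```text
time_s: 3.25
eef_pos: [0.4612, 0.2722, 0.2045]
eef_rot: [0.0, 0.024, 1.0, 0.0]
wrist_force: [0.2, 0.7, 0.3]
opening: 0.998
time_s: 3.5
eef_pos: [0.4597, 0.2735, 0.2041]
eef_rot: [-0.0, 0.024, 1.0, 0.0]
wrist_force: [0.4, 0.5, 0.7]
opening: 0.995
0.96 [463. 270.  30.] [257. 166.]
0.94 [525. 173.  39.] [173. 227.]
0.75 [365. 240.  37.] [221.  71.]
[0.4591368  0.27426325 0.20423038] 87.32959244009068
```

View pics/wrist1.png

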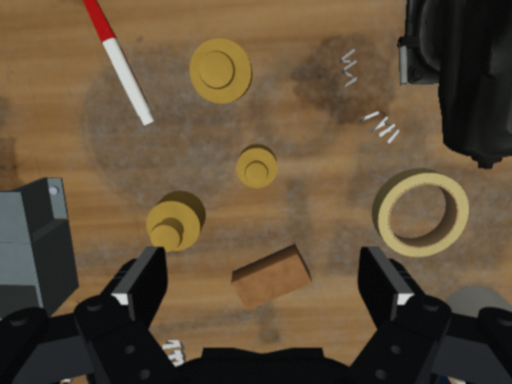

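The wrist picture shows the small weight alone at pixel (257,166), which is (463,270) mm, and it is clear of its neighbours. I descend and grip it.

```bash
python3 -m pendant '[[[4,-4,-45,0,85],[0,0,-50,0,85],[0,0,-50,0,85],[0,0,-47,0,85],[0,0,0,0,85],[0,0,0,0,20],[0,0,0,0,20],[0,0,0,0,20]]]'; python3 -m pendant '[[[0,0,0,0,20],[0,0,0,0,20],[0,0,0,0,20],[0,0,50,0,20],[0,0,50,0,20],[0,0,50,0,20],[0,0,0,0,20],[0,0,0,0,20]]]'
python3 - <<'E'
from h import *
c=cam('wrist','wrist2.png')
for t in ['store_box','box_floor','staple_leg','lid_hinge','lid_edge','weight_centre']:
  for r in spotter.tip_of('wrist',t)[:3]: P=w(c,r['at']); print(t,round(r['confidence'],2),np.round(P*1000),np.round(proj(c,P)))
E
```

```text
time_s: 4.6
eef_pos: [0.4654, 0.27, 0.0142]
eef_rot: [0.002, 0.024, 1.0, 0.001]
wrist_force: [0.8, 0.3, -0.1]
opening: 0.373
time_s: 5.6
eef_pos: [0.4626, 0.269, 0.1607]
eef_rot: [-0.001, 0.024, 1.0, -0.0]
wrist_force: [-1.0, 1.2, -5.9]
opening: 0.239
weight_centre 0.93 [526. 170.  41.] [162. 244.]
weight_centre 0.77 [366. 241.  36.] [221.  65.]
weight_centre 0.63 [460. 269. 178.] [258. 238.]
```

View pics/wrist2.png

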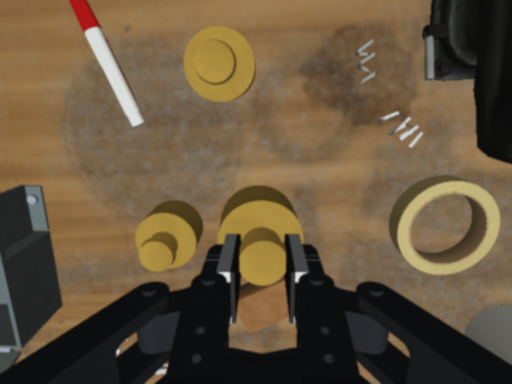

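The wrist picture shows the weight apparently held at the knob, at (262,255), with the opening reading about 20 mm. I check this from the side.

```bash
python3 - <<'E'
from h import *
a=[]
for n in ['scene','side']:
  c=cam(n); u,v=map(int,proj(c,[.4626,.269,.175])); print(n,u,v,[np.round(proj(c,[.4626,.269,z])) for z in (.16,.19,.22)])
  a.append(cv2.resize(c['img'][v-32:v+32,u-36:u+36],None,fx=5,fy=5,interpolation=cv2.INTER_CUBIC))
cv2.imwrite('pics/grip.png',np.hstack(a)[:,:,::-1])
E
```

```text
scene 172 154 [array([173., 158.]), array([172., 150.]), array([171., 142.])]
side 182 115 [array([183., 119.]), array([181., 112.]), array([180., 104.])]
```

View pics/grip.png

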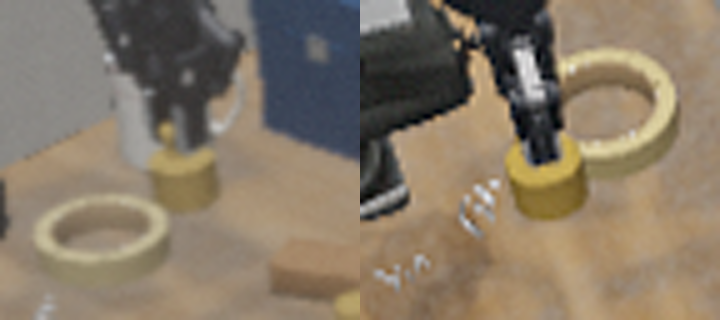

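The weight hangs upright from its knob and clear of everything. I carry it over the well.

```bash
python3 -m pendant '[[[15,-51,0,0,20],[15,-51,0,0,20],[15,-51,0,0,20],[15,-51,0,0,20],[15,-51,0,0,20],[17,-50,0,0,20],[0,0,0,0,20],[0,0,0,0,20]]]'
python3 - <<'E'
from h import *
for n in ['scene','side']:
  c=cam(n)
  for t in ['store_box','box_floor','staple_leg','lid_hinge','lid_edge','weight_centre']:
    for r in spotter.tip_of(n,t)[:4]:
      P=w(c,r['at'])
      if r['confidence']>.4: print(n,t,round(r['confidence'],2),np.round(P*1000))
s=monitor.get_obs();print(s['eef_pos'])
E
```

```text
time_s: 7.05
eef_pos: [0.5557, -0.0355, 0.1619]
eef_rot: [-0.0, 0.024, 1.0, 0.0]
wrist_force: [0.2, -0.2, -5.3]
opening: 0.236
scene store_box 0.59 [540. -38.  -0.]
scene box_floor 0.73 [565. -37.   5.]
scene staple_leg 0.88 [498.   1.  80.]
scene lid_hinge 0.96 [611. -38.  71.]
scene lid_edge 0.73 [ 418. -287.    3.]
scene lid_edge 0.72 [658. -44. 214.]
scene weight_centre 0.76 [556. -35. 174.]
scene weight_centre 0.64 [368. 238.  36.]
scene weight_centre 0.63 [520. 170.  36.]
side store_box 0.92 [535. -35.   2.]
side store_box 0.68 [604. 276.   5.]
side store_box 0.54 [ 580. -417.    4.]
side box_floor 0.87 [566. -38.  10.]
side staple_leg 0.83 [494.  -1.  89.]
side staple_leg 0.72 [660. -41. 216.]
side staple_leg 0.51 [794.  68.   1.]
side lid_hinge 0.58 [612. -37.  72.]
side lid_edge 0.61 [658. -39. 215.]
side weight_centre 0.63 [371. 240.  35.]
side weight_centre 0.49 [554. -30. 179.]
[ 0.55600275 -0.03551144  0.162289  ]
```

```bash
python3 -m pendant '[[[0,0,-40,0,20],[0,0,-40,0,20],[0,0,-40,0,20],[0,0,-18,0,20],[0,0,0,0,20],[0,0,-2,0,20],[0,0,0,0,20]]]'
```

```text
time_s: 8.62
eef_pos: [0.5574, -0.0359, 0.0239]
eef_rot: [0.001, 0.024, 1.0, -0.0]
wrist_force: [-0.4, 0.7, -4.7]
opening: 0.237
```

```bash
python3 -m pendant '[[[0,0,-2,0,20],[0,0,0,0,20],[0,0,-1,0,20],[0,0,0,0,20]]]';python3 -m pendant '[[[0,0,-2,0,20],[0,0,0,0,20]]]'
```

```text
time_s: 9.12
eef_pos: [0.5567, -0.0358, 0.0199]
eef_rot: [0.001, 0.024, 1.0, -0.0]
wrist_force: [0.8, 0.2, -0.8]
opening: 0.239
time_s: 9.38
eef_pos: [0.5579, -0.0365, 0.0194]
eef_rot: [0.002, 0.024, 1.0, -0.001]
wrist_force: [-1.6, -2.2, 8.7]
opening: 0.243
```

Contact is felt. I release, rise and check that the weight stands.

```bash
python3 -m pendant '[[[0,0,1,0,45],[0,0,0,0,45],[0,0,0,0,45],[0,0,15,0,45],[0,0,40,0,45],[0,0,60,0,45],[0,0,60,0,45],[0,0,60,0,45]]]'; python3 -m pendant '[[[0,0,4,0,0],[0,0,0,0,0]]]'
python3 - <<'E'
from h import *
c=cam('wrist','w3.png')
for n in ['wrist','scene','side']:
  c2=c if n=='wrist' else cam(n)
  for t in ['weight_centre','box_floor','staple_leg','lid_hinge','lid_edge']:
    for r in spotter.tip_of(n,t)[:4]:
      P=w(c2,r['at'])
      if r['confidence']>.4: print(n,t,round(r['confidence'],2),np.round(P*1000))
E
```

```text
time_s: 10.38
eef_pos: [0.5557, -0.0354, 0.2565]
eef_rot: [0.001, 0.024, 1.0, -0.0]
wrist_force: [2.1, 0.2, 0.7]
opening: 0.527
time_s: 10.62
eef_pos: [0.556, -0.0355, 0.2581]
eef_rot: [0.001, 0.024, 1.0, -0.0]
wrist_force: [-0.1, 0.3, -0.8]
opening: 0.111
wrist weight_centre 0.83 [560. -37.  38.]
wrist weight_centre 0.77 [524. 171.  40.]
wrist weight_centre 0.62 [ 623. -323.    6.]
wrist box_floor 0.69 [493.  -3.  85.]
wrist box_floor 0.65 [ 413. -292.    6.]
wrist box_floor 0.64 [568. -37.   7.]
wrist staple_leg 0.58 [494.  -2.  86.]
wrist lid_hinge 0.88 [615. -36.  71.]
wrist lid_edge 0.75 [657. -47. 212.]
scene weight_centre 0.72 [520. 170.  36.]
scene weight_centre 0.57 [370. 237.  36.]
scene box_floor 0.93 [565. -33.   3.]
scene box_floor 0.51 [ 471. -262.    7.]
scene staple_leg 0.72 [497.  -2.  82.]
scene lid_hinge 0.6 [611. -40.  72.]
scene lid_edge 0.63 [657. -39. 215.]
side weight_centre 0.8 [368. 240.  38.]
side weight_centre 0.73 [523. 169.  40.]
side weight_centre 0.61 [558. -32.  36.]
side box_floor 0.65 [567. -35.   7.]
side staple_leg 0.97 [496.  -1.  87.]
side lid_hinge 0.63 [613. -41.  69.]
```

View pics/w3.png

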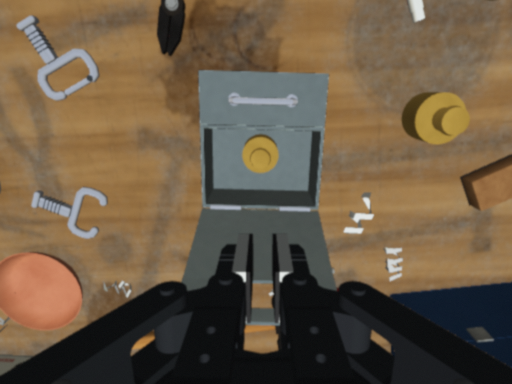

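The wrist picture shows the weight upright in the well at (261,155), the lid still open behind it, and the snap hook at (65,75). Next I go over and behind the lid with the fingers shut.

```bash
python3 -m pendant '[[[50,0,4,0,0],[50,-1,0,0,0],[46,-1,0,0,0],[0,0,0,0,0],[0,0,-50,0,0],[0,0,-42,0,0],[0,0,0,0,0]]]'; python3 -m pendant '[[[-15,0,0,0,0],[-15,0,0,0,0],[-10,0,0,0,0],[0,0,0,0,0]]]'
```

```text
time_s: 12.4
eef_pos: [0.6985, -0.0368, 0.1651]
eef_rot: [-0.004, 0.024, 1.0, 0.001]
wrist_force: [-0.3, -0.8, -0.3]
opening: 0.0
time_s: 12.9
eef_pos: [0.6625, -0.0377, 0.1716]
eef_rot: [0.001, 0.024, 1.0, -0.0]
wrist_force: [0.5, -1.0, -0.6]
opening: -0.001
```

```bash
python3 -m pendant '[[[-8,0,0,0,0],[-8,0,0,0,0],[-8,0,0,0,0],[-8,0,0,0,0],[-8,0,0,0,0],[0,0,0,0,0]]]'; python3 - <<'E'
from h import *
for n in ['scene','side']:
  c=cam(n,n+'4.png')
  for r in spotter.tip_of(n,'lid_edge')[:3]:
      P=w(c,r['at']); print(n,round(r['confidence'],2),np.round(P*1000))
E
```

```text
time_s: 13.65
eef_pos: [0.6211, -0.0375, 0.1691]
eef_rot: [-0.001, 0.024, 1.0, -0.0]
wrist_force: [1.3, -0.3, 0.7]
opening: 0.004
scene 0.84 [611. -39. 222.]
side 0.89 [606. -36. 224.]
```

```bash
python3 -m pendant '[[[-10,0,-2,0,0],[-10,0,-4,0,0],[-9,0,-4,0,0],[-8,0,-5,0,0],[-8,0,-6,0,0],[-6,0,-6,0,0],[0,0,0,0,0]]]'; python3 - <<'E'
from h import *
for n in ['scene','side']:
  c=cam(n,n+'5.png')
  for r in spotter.tip_of(n,'lid_edge')[:3]:
      P=w(c,r['at']); print(n,round(r['confidence'],2),np.round(P*1000))
E
```

```text
time_s: 14.72
eef_pos: [0.5699, -0.0374, 0.1418]
eef_rot: [-0.001, 0.024, 1.0, 0.0]
wrist_force: [0.2, -0.3, -0.2]
opening: 0.004
scene 0.6 [554. -32. 209.]
side 0.97 [552. -33. 210.]
```

```bash
python3 - <<'E'
import cv2,numpy as np
a=cv2.imread('pics/scene5.png')[110:250,190:330]; b=cv2.imread('pics/side5.png')[110:250,190:330]
cv2.imwrite('pics/c5.png',cv2.resize(np.hstack([a,b]),None,fx=2.8,fy=2.8,interpolation=cv2.INTER_CUBIC))
E
```

```text
(no output)
```

View pics/c5.png

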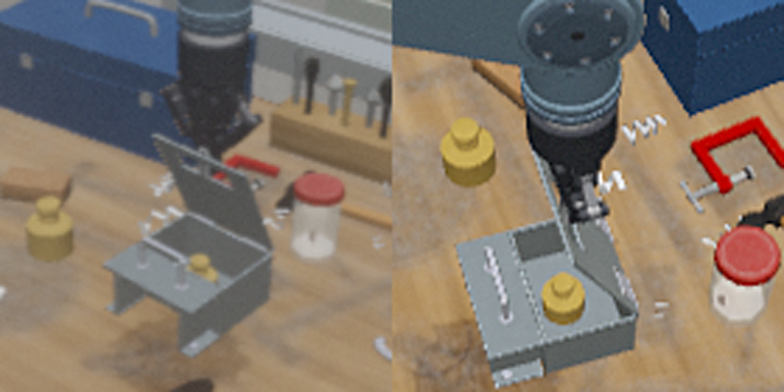

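The crop shows the fingers resting on the lid's outer face, in the right half at (590,210). The lid is tilted forward and the weight is still standing. I continue forward and down.

```bash
python3 -m pendant '[[[-7,0,-6,0,0],[-6,0,-6,0,0],[-6,0,-7,0,0],[-5,0,-8,0,0],[-4,0,-8,0,0],[-3,0,-8,0,0],[0,0,0,0,0]]]'; python3 - <<'E'
from h import *
for n in ['scene','side']:
  c=cam(n,n+'6.png')
  for r in spotter.tip_of(n,'lid_edge')[:3]:
      P=w(c,r['at']); print(n,round(r['confidence'],2),np.round(P*1000))
E
```

```text
time_s: 15.8
eef_pos: [0.5391, -0.0374, 0.098]
eef_rot: [-0.001, 0.024, 1.0, 0.0]
wrist_force: [-0.8, 0.7, 0.3]
opening: 0.004
scene 0.86 [488. -32. 152.]
scene 0.23 [ 620. -322.   11.]
side 0.89 [490. -25. 154.]
```

```bash
python3 -m pendant '[[[-3,0,-7,0,0],[-2,0,-7,0,0],[-1,0,-5,0,0],[0,0,-3,0,0],[0,0,0,0,0]]]'; python3 -m pendant '[[[0,0,-2,0,0],[0,0,0,0,0]]]'; python3 - <<'E'
from h import *
for n in ['scene','side']:
  c=cam(n,n+'7.png')
  for r in spotter.tip_of(n,'lid_edge')[:3]:
      P=w(c,r['at']); print(n,round(r['confidence'],2),np.round(P*1000))
E
```

```text
time_s: 16.62
eef_pos: [0.5339, -0.0375, 0.077]
eef_rot: [-0.0, 0.024, 1.0, 0.0]
wrist_force: [1.0, 0.3, -0.3]
opening: -0.002
time_s: 16.88
eef_pos: [0.5341, -0.0376, 0.0753]
eef_rot: [0.0, 0.024, 1.0, -0.0]
wrist_force: [0.4, -0.9, 0.5]
opening: 0.002
scene 0.84 [477. -29. 121.]
side 0.93 [475. -27. 124.]
```

```bash
python3 -m pendant '[[[0,0,-5,0,0],[0,0,-5,0,0],[0,0,0,0,0]]]'; python3 - <<'E'
from h import *
for n in ['scene','side']:
  c=cam(n,n+'8.png')
  for r in spotter.tip_of(n,'lid_edge')[:1]:
      P=w(c,r['at']); print(n,round(r['confidence'],2),np.round(P*1000))
  o=monitor.get_obs()['eef_pos']; u,v=proj(c,o); print(n,u,v); u,v=int(u),int(v)
  globals()[n]=cv2.resize(c['img'][v-50:v+40,u-50:u+50],None,fx=4,fy=4,interpolation=cv2.INTER_CUBIC)
cv2.imwrite('pics/c8.png',np.hstack([scene,side])[:,:,::-1])
E
```

```text
time_s: 17.45
eef_pos: [0.5334, -0.0374, 0.0645]
eef_rot: [-0.001, 0.024, 1.0, 0.0]
wrist_force: [-0.2, 0.7, -0.7]
opening: -0.006
scene 0.62 [470. -26. 106.]
scene 257.0594983568752 203.73814893533506
side 0.73 [468. -28. 106.]
side 242.92722114768068 211.84440619019705
```

View pics/c8.png

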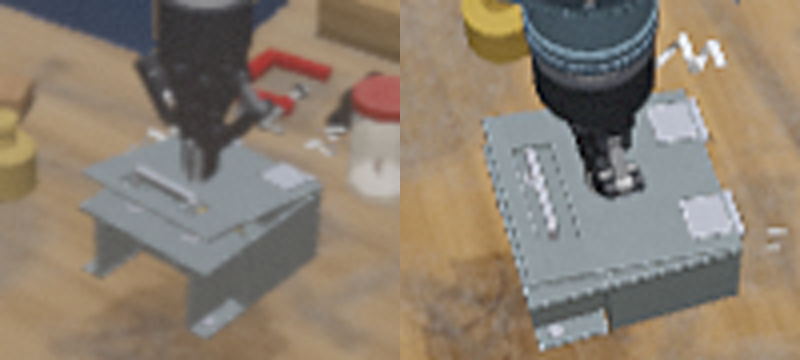

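The lid follows the fingers and the staple is passing through the slot. The real fingertip sits about 24 mm above the reported TCP. I keep pressing.

```bash
python3 -m pendant '[[[0,0,-5,0,0],[0,0,-5,0,0],[0,0,-3,0,0],[0,0,0,0,0]]]';python3 -m pendant '[[[0,0,-2,0,0],[0,0,0,0,0]]]';  python3 - <<'E'
from h import *
for n in ['scene','side']:
  c=cam(n,n+'8.png')
  for r in spotter.tip_of(n,'lid_edge')[:1]:
      P=w(c,r['at']); print(n,round(r['confidence'],2),np.round(P*1000))
E
```

```text
time_s: 18.15
eef_pos: [0.5337, -0.0375, 0.0518]
eef_rot: [-0.0, 0.024, 1.0, 0.0]
wrist_force: [-0.4, -0.3, 0.0]
opening: 0.002
time_s: 18.4
eef_pos: [0.534, -0.0375, 0.0502]
eef_rot: [-0.0, 0.024, 1.0, 0.0]
wrist_force: [0.2, -0.4, -0.2]
opening: -0.003
scene 0.58 [467. -26.  82.]
side 0.71 [468. -25.  82.]
```

```bash
python3 -m pendant '[[[0,0,-2,0,0],[0,0,0,0,0]]]';python3 -m pendant '[[[0,0,-2,0,0],[0,0,0,0,0]]]';python3 -m pendant '[[[0,0,-2,0,0],[0,0,0,0,0]]]'
```

```text
time_s: 18.85
eef_pos: [0.5339, -0.0375, 0.0481]
eef_rot: [-0.0, 0.024, 1.0, 0.0]
wrist_force: [-0.5, -0.7, -0.8]
opening: -0.002
time_s: 19.1
eef_pos: [0.5342, -0.0376, 0.047]
eef_rot: [0.0, 0.024, 1.0, -0.0]
wrist_force: [-3.2, 1.0, 7.9]
opening: -0.001
time_s: 19.35
eef_pos: [0.5342, -0.0376, 0.0468]
eef_rot: [-0.0, 0.024, 1.0, -0.0]
wrist_force: [-10.2, 2.0, 23.0]
opening: -0.003
```

Contact came at 23 N, with the lid shut at TCP 47 mm, so the fingertips are about 27 mm above the reported TCP. I lift off and go over the snap hook.

```bash
python3 -m pendant '[[[0,0,20,0,0],[0,0,55,0,0],[0,0,60,0,0],[-12,-34,10,4,40],[-20,-45,0,5,60],[-22,-45,0,5,60],[-22,-45,0,5,60],[-22,-45,0,5,60]]]'; python3 -m pendant '[[[-20,-43,0,3,60],[0,0,0,0,60],[0,0,0,0,60]]]'
python3 - <<'E'
from h import *
s=monitor.get_obs(); m=rot(s['eef_rot']); print(np.round(s['eef_pos'],4),np.degrees(np.arctan2(m[1,1],m[0,1])),s['q'][5])
for n in ['wrist','scene','side']:
  c=cam(n,n+'9.png')
  for t in ['snap_hook_grip','snap_hook_mouth','lid_edge','staple_leg']:
    for r in spotter.tip_of(n,t)[:2]:
      P=w(c,r['at']); print(n,t,round(r['confidence'],2),np.round(P*1000),np.round(proj(c,P)))
E
```

```text
time_s: 20.35
eef_pos: [0.4352, -0.2528, 0.1893]
eef_rot: [0.0, -0.186, 0.983, -0.0]
wrist_force: [0.3, 0.0, 0.8]
opening: 0.702
time_s: 20.72
eef_pos: [0.416, -0.2941, 0.1891]
eef_rot: [0.0, -0.21, 0.978, 0.0]
wrist_force: [-0.1, -0.0, -0.3]
opening: 0.701
[ 0.416  -0.2941  0.1891] 114.18660843613868 -2.842176848269928
wrist snap_hook_mouth 0.64 [ 470. -265.    4.] [264. 212.]
scene snap_hook_grip 0.69 [ 413. -287.    5.] [302. 273.]
scene snap_hook_mouth 0.64 [ 468. -263.    6.] [304. 258.]
scene snap_hook_mouth 0.41 [497.   0.  85.] [241. 200.]
scene lid_edge 0.65 [468. -30.  77.] [243. 210.]
scene staple_leg 0.95 [498.   2.  80.] [241. 201.]
side snap_hook_grip 0.57 [ 414. -292.    8.] [234. 319.]
side snap_hook_mouth 0.8 [ 470. -269.    4.] [251. 303.]
side lid_edge 0.72 [728. -98.   2.] [313. 218.]
```

View pics/wrist9.png

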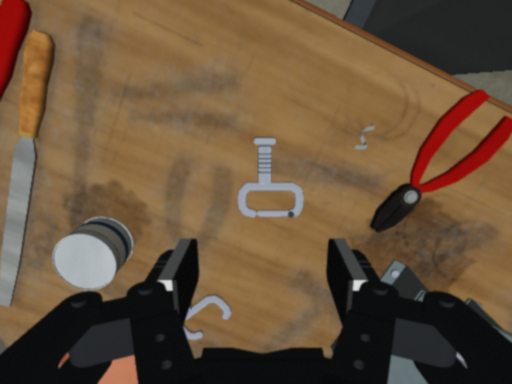

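The wrist picture shows the snap hook at the centre. Its foot is at (264,141), the lug runs down to (265,185), and the shut gate is at (268,214) with its pivot at (291,213). I measure its pose by segmentation.

```bash
python3 - <<'E'
from h import *
c=cam('wrist'); im=c['img']
hsv=cv2.cvtColor(im,cv2.COLOR_RGB2HSV); m=((hsv[:,:,1]<60)&(hsv[:,:,2]>90)).astype(np.uint8)
m[:130]=0;m[225:]=0;m[:,:225]=0;m[:,315:]=0
k,l,st,_=cv2.connectedComponentsWithStats(m); i=1+np.argmax(st[1:,4]); print(st[i])
v,u=np.nonzero(l==i); P=np.array([ray(c,a,b,.006)[:2] for a,b in zip(u,v)])*1000
r=cv2.minAreaRect(P.astype(np.float32)); print(r)
# template fit: predicted outline in hook frame via axis: lug pixels
for a in np.arange(16,34,1):
    t=np.radians(a); Y=np.array([np.cos(t),np.sin(t)]); X=np.array([Y[1],-Y[0]])
    y=P@Y; x=P@X; lug=(y<y.min()+40)
    print(a,round(np.ptp(x),1),round(np.ptp(y),1),'ymin',round(y.min(),1),'lugx',round((x[lug].max()+x[lug].min())/2,1), round(x[lug].mean(),1),'xmid',round((x.max()+x.min())/2,1),'grip',np.round((y.min()+27)*Y+x[lug].mean()*X,1),np.round((y.max()-65)*Y+((x.max()+x.min())/2+6.5)*X,1))
E
```

```text
[ 238  137   66   81 1936]
((429.99853515625, -276.8397216796875), (91.99436950683594, 74.34033203125), 25.674762725830078)
16 75.7 94.7 ymin 291.4 lugx 396.0 394.1 xmid 379.9 grip [ 414.7 -291.1] [ 415.2 -283. ]
17 75.6 94.5 ymin 284.6 lugx 401.2 399.5 xmid 386.2 grip [ 414.8 -290.9] [ 415.2 -283.7]
18 75.4 94.2 ymin 277.7 lugx 406.2 404.7 xmid 392.4 grip [ 414.9 -290.7] [ 415.2 -284.5]
19 75.3 94.0 ymin 270.7 lugx 411.1 409.8 xmid 398.4 grip [ 414.9 -290.6] [ 415.2 -285.3]
20 75.1 93.7 ymin 263.6 lugx 415.9 414.8 xmid 404.3 grip [ 415.  -290.4] [ 415.2 -286. ]
21 74.9 93.4 ymin 256.5 lugx 420.5 419.6 xmid 410.1 grip [ 415.  -290.2] [ 415.2 -286.8]
22 74.7 93.0 ymin 249.3 lugx 425.0 424.4 xmid 415.7 grip [ 415.1 -290. ] [ 415.2 -287.6]
23 74.4 92.6 ymin 241.9 lugx 429.4 428.9 xmid 421.3 grip [ 415.2 -289.8] [ 415.3 -288.4]
24 74.4 92.2 ymin 234.6 lugx 433.6 433.4 xmid 426.8 grip [ 415.2 -289.6] [ 415.4 -289.4]
25 74.4 92.1 ymin 226.9 lugx 437.7 437.8 xmid 432.2 grip [ 415.1 -289.5] [ 415.6 -290.3]
26 74.3 92.2 ymin 219.1 lugx 441.7 442.0 xmid 437.5 grip [ 414.9 -289.4] [ 416.  -291.1]
27 74.5 92.9 ymin 211.2 lugx 445.6 446.1 xmid 442.6 grip [ 414.7 -289.3] [ 416.9 -291.6]
28 74.7 93.6 ymin 203.2 lugx 449.3 450.0 xmid 447.4 grip [ 414.5 -289.3] [ 417.8 -291.9]
29 74.8 94.3 ymin 195.2 lugx 452.8 453.8 xmid 452.1 grip [ 414.3 -289.2] [ 418.7 -292.3]
30 75.0 94.9 ymin 187.1 lugx 456.3 457.4 xmid 456.7 grip [ 414.1 -289.1] [ 419.6 -292.7]
31 75.1 95.5 ymin 179.0 lugx 459.6 461.0 xmid 461.2 grip [ 414. -289.] [ 420.5 -293. ]
32 75.2 96.1 ymin 170.8 lugx 462.7 464.3 xmid 465.5 grip [ 413.8 -289. ] [ 421.3 -293.3]
33 75.3 96.6 ymin 162.6 lugx 465.7 467.6 xmid 469.7 grip [ 413.6 -288.9] [ 422.2 -293.6]
```

```bash
python3 -m pendant '[[[-4,2.5,-50,0.5,40],[0,0,-50,0,40],[0,0,-50,0,40],[0,0,-40,0,40],[0,0,-8,0,40],[0,0,0,0,40]]]'; python3 -m pendant '[[[0,0,-6,0,40],[0,0,0,0,40]]]'; python3 -m pendant '[[[0,0,-4,0,40],[0,0,0,0,40]]]'
python3 - <<'E'
from h import *
s=monitor.get_obs();print(s['eef_pos'],s['opening'])
for n in ['scene','side']:
  c=cam(n); u,v=map(int,proj(c,[.412,-.2915,.02]))
  globals()[n]=cv2.resize(c['img'][v-35:v+30,u-35:u+35],None,fx=5,fy=5,interpolation=cv2.INTER_CUBIC)
cv2.imwrite('pics/c10.png',np.hstack([scene,side])[:,:,::-1])
E
```

```text
time_s: 22.28
eef_pos: [0.4122, -0.2924, -0.0083]
eef_rot: [0.0, -0.214, 0.977, -0.0]
wrist_force: [0.1, 0.1, 0.8]
opening: 0.467
time_s: 22.52
eef_pos: [0.4126, -0.2927, -0.0137]
eef_rot: [0.0, -0.214, 0.977, -0.001]
wrist_force: [0.1, -0.1, 0.1]
opening: 0.468
time_s: 22.78
eef_pos: [0.412, -0.292, -0.0187]
eef_rot: [-0.0, -0.214, 0.977, 0.0]
wrist_force: [-0.9, -0.4, -0.7]
opening: 0.466
[ 0.41198281 -0.29200056 -0.01868978] 0.4659170788524027
```

View pics/c10.png

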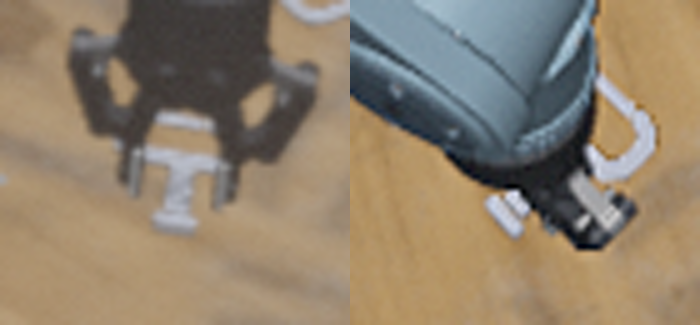

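The fingers straddle the lug. I lower a little more and close.

```bash
python3 -m pendant '[[[0,0,-5,0,40],[0,0,0,0,40],[0,0,0,0,5],[0,0,0,0,5],[0,0,0,0,5],[0,0,0,0,5],[0,0,0,0,5]]]'; python3 -m pendant '[[[0,0,15,0,5],[0,0,45,0,5],[0,0,50,0,5],[0,0,50,0,5],[0,0,0,0,5],[0,0,0,0,5]]]'
python3 - <<'E'
from h import *
s=monitor.get_obs(); m=rot(s['eef_rot']); print(np.round(s['eef_pos'],4),np.degrees(np.arctan2(m[1,1],m[0,1])),s['q'][5])
ims=[]
for n in ['wrist','side']:
  c=cam(n,n+'11.png')
  for t in ['snap_hook_grip','snap_hook_mouth']:
    for r in spotter.tip_of(n,t)[:2]:
      P=w(c,r['at']); print(n,t,round(r['confidence'],2),np.round(P*1000),np.round(proj(c,P)))
E
```

```text
time_s: 23.75
eef_pos: [0.4122, -0.2922, -0.0235]
eef_rot: [0.0, -0.214, 0.977, -0.0]
wrist_force: [0.5, 0.2, 2.2]
opening: 0.139
time_s: 24.5
eef_pos: [0.4116, -0.2916, 0.1361]
eef_rot: [-0.0, -0.214, 0.977, 0.0]
wrist_force: [-2.1, -0.3, -1.8]
opening: 0.145
[ 0.4116 -0.2916  0.1361] 114.76228080306231 -2.8549607154302707
wrist snap_hook_grip 0.63 [ 414. -290.  163.] [259. 255.]
side snap_hook_grip 0.64 [ 414. -289.  169.] [229. 298.]
side snap_hook_mouth 0.7 [ 468. -267.  163.] [249. 282.]
```

View pics/wrist11.png

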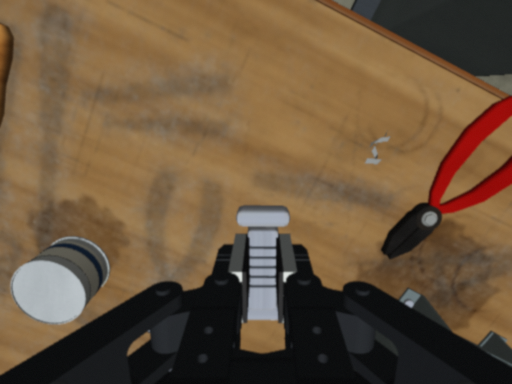

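The hook is held square by its lug, with the foot at (263,216), and it is level. I swing it over to the left of the box and turn it to face right.

```bash
python3 -m pendant '[[[8,32,10,-10,5],[8,32,0,-10,5],[8,32,0,-10,5],[8,32,0,-10,5],[8,32,0,-10,5],[8,32,0,-10,5],[8,32,0,-10,5],[8,32,0,-10,5]]]'; python3 -m pendant '[[[7,31,0,-10,5],[7,31,0,-10,5],[7,31,0,-10,5],[7,31,0,-9,5],[0,0,0,0,5],[0,0,0,0,5],[0,0,0,0,5]]]'
python3 - <<'E'
from h import *
s=monitor.get_obs(); m=rot(s['eef_rot']); print(np.round(s['eef_pos'],4),np.degrees(np.arctan2(m[1,1],m[0,1])),s['q'][5])
for n in ['wrist','scene','side']:
  c=cam(n,n+'12.png')
  np.savez('pics/'+n+'12.npz',**{k:v for k,v in c.items()})
  for t in ['snap_hook_grip','snap_hook_mouth','staple_leg','lid_edge','lid_hinge']:
    for r in spotter.tip_of(n,t)[:2]:
      P=w(c,r['at']); print(n,t,round(r['confidence'],2),np.round(P*1000),np.round(proj(c,P)))
E
```

```text
time_s: 25.8
eef_pos: [0.4759, -0.0349, 0.1457]
eef_rot: [-0.001, 0.466, 0.885, -0.0]
wrist_force: [0.1, -0.9, -1.7]
opening: 0.138
time_s: 26.68
eef_pos: [0.5038, 0.0871, 0.1461]
eef_rot: [-0.0, 0.733, 0.68, -0.0]
wrist_force: [0.4, 0.6, -0.8]
opening: 0.141
[0.5038 0.0871 0.1461] -4.237782090761853 0.012891044266144597
wrist snap_hook_grip 0.76 [501.  84. 168.] [258. 253.]
wrist snap_hook_mouth 0.3 [502.  82. 169.] [260. 259.]
wrist staple_leg 0.36 [501.  84. 171.] [258. 257.]
scene snap_hook_grip 0.47 [501.  86. 175.] [221. 167.]
scene snap_hook_mouth 0.62 [495.  27. 175.] [234. 174.]
scene lid_edge 0.83 [466. -31.  75.] [242. 210.]
scene lid_hinge 0.74 [611. -40.  72.] [271. 192.]
side snap_hook_grip 0.76 [503.  85. 177.] [215. 158.]
side snap_hook_mouth 0.76 [500.  21. 175.] [222. 177.]
side staple_leg 0.82 [494.   1.  89.] [224. 201.]
side lid_edge 0.62 [465. -27.  77.] [218. 215.]
side lid_hinge 0.72 [612. -37.  71.] [269. 202.]
side lid_hinge 0.51 [530. 460.   2.] [194. 107.]
```

View pics/wrist12.png

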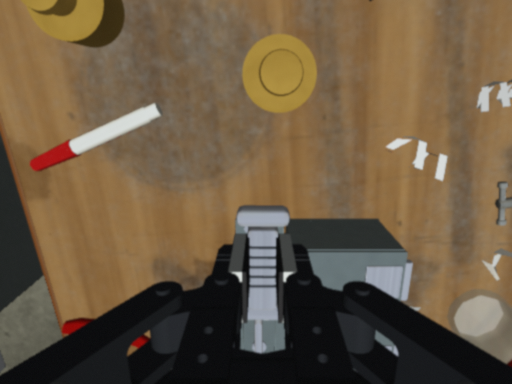

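I have now used all 12 views, so from here on I go by numbers. The box yaw is about -4.2°, and I take the leg at about (494,0). I lower the hook to just above the lid and approach.

```bash
python3 -m pendant '[[[-5.5,0.5,-30,0,5],[0,0,-30,0,5],[0,0,-25,0,5],[0,0,-6,0,5],[0,0,0,0,5],[0,0,0,0,5]]]'
python3 - <<'E'
from h import *
s=monitor.get_obs(); print(np.round(s['eef_pos'],4),s['wrist_force'])
for k in range(2):
 for n in ['scene','side']:
  c=cam(n,n+'13.png')
  for t in ['snap_hook_grip','snap_hook_mouth','staple_leg','lid_edge']:
    for r in spotter.tip_of(n,t)[:2]:
      P=w(c,r['at']); print(n,t,round(r['confidence'],2),np.round(P*1000),np.round(proj(c,P),1))
E
```

```text
time_s: 28.32
eef_pos: [0.4996, 0.0884, 0.0565]
eef_rot: [0.001, 0.733, 0.68, 0.001]
wrist_force: [-0.9, -0.4, -1.5]
opening: 0.14
[0.4996 0.0884 0.0565] [-0.85415583 -0.43308134 -1.53801616]
scene snap_hook_grip 0.58 [499.  88.  86.] [220.7 189.9]
scene snap_hook_mouth 0.44 [488.  31.  86.] [231.9 197.4]
scene staple_leg 0.77 [495.   2.  83.] [240.2 200.4]
scene lid_edge 0.93 [467. -26.  76.] [241.7 209.5]
side snap_hook_grip 0.5 [502.  85.  89.] [217.4 176.8]
side snap_hook_mouth 0.79 [494.  25.  81.] [221.7 195.4]
side staple_leg 0.94 [495.  -2.  88.] [225.1 201.8]
side lid_edge 0.75 [468. -27.  76.] [218.9 214.6]
side lid_edge 0.45 [727. -99.   1.] [312.5 219. ]
scene snap_hook_grip 0.51 [499.  85.  87.] [221.3 189.8]
scene snap_hook_mouth 0.42 [487.  30.  84.] [232. 198.]
scene staple_leg 0.67 [495.  -1.  83.] [240.8 200.7]
scene lid_edge 0.84 [467. -29.  73.] [242.2 210.5]
scene lid_edge 0.7 [609. -40.  72.] [270.8 192. ]
side snap_hook_grip 0.66 [500.  83.  90.] [217.  177.4]
side snap_hook_mouth 0.79 [492.  24.  82.] [221.2 195.8]
side snap_hook_mouth 0.18 [730. -98.  -2.] [313.2 218.7]
side staple_leg 0.66 [496.  -1.  84.] [225.4 202.2]
side lid_edge 0.92 [467. -23.  80.] [217.8 212.8]
```

```bash
python3 -m pendant '[[[-0.5,-5,-1,0,5],[-0.5,-6,-1,0,5],[-0.5,-6,0,0,5],[0,0,0,0,5]]]'; python3 -m pendant '[[[-0.4,-5,0,0,5],[0,0,0,0,5]]]'; python3 -m pendant '[[[-0.4,-5,0,0,5],[0,0,0,0,5]]]'; python3 -m pendant '[[[-0.4,-5,0,0,5],[0,0,0,0,5]]]'
```

```text
time_s: 29.82
eef_pos: [0.497, 0.0708, 0.0533]
eef_rot: [0.0, 0.733, 0.68, -0.0]
wrist_force: [-0.1, 0.6, -1.6]
opening: 0.141
time_s: 30.08
eef_pos: [0.4967, 0.0664, 0.0534]
eef_rot: [-0.0, 0.733, 0.68, 0.0]
wrist_force: [1.3, 1.6, -1.4]
opening: 0.14
time_s: 30.32
eef_pos: [0.4963, 0.0613, 0.0533]
eef_rot: [-0.0, 0.733, 0.68, 0.0]
wrist_force: [1.1, 3.0, -0.9]
opening: 0.138
time_s: 30.58
eef_pos: [0.4958, 0.0563, 0.0532]
eef_rot: [-0.0, 0.733, 0.68, 0.0]
wrist_force: [1.4, 4.1, -1.9]
opening: 0.138
```

The force in y grows gently, from 1.6 to 3.0 to 4.1 N, which is what the gate's spring should do. I go on to full depth.

```bash
python3 -m pendant '[[[-0.3,-4,0,0,5],[0,0,0,0,5]]]'; python3 -m pendant '[[[-0.3,-4,0,0,5],[0,0,0,0,5]]]';python3 - <<'E'
from h import *
s=monitor.get_obs(); print(np.round(s['eef_pos'],4),s['wrist_force'],s['torque'])
for k in range(2):
 for n in ['scene','side']:
  c=cam(n,n+'14.png')
  for t in ['snap_hook_grip','snap_hook_mouth','staple_leg']:
    for r in spotter.tip_of(n,t)[:1]:
      P=w(c,r['at']); print(n,t,round(r['confidence'],2),np.round(P*1000),np.round(proj(c,P),1))
E
```

```text
time_s: 30.82
eef_pos: [0.4957, 0.0522, 0.0533]
eef_rot: [0.0, 0.733, 0.68, 0.0]
wrist_force: [0.5, 3.6, -1.3]
opening: 0.139
time_s: 31.08
eef_pos: [0.4957, 0.048, 0.0535]
eef_rot: [0.0, 0.733, 0.68, 0.0]
wrist_force: [2.2, 2.9, -2.9]
opening: 0.14
[0.4957 0.048  0.0535] [ 2.2003226   2.90719759 -2.85214492] [ 0.56516888 -0.31405069  0.05696595]
scene snap_hook_grip 0.7 [497.  49.  82.] [229.4 195.1]
scene snap_hook_mouth 0.72 [485. -10.  82.] [241.2 203.4]
scene staple_leg 0.78 [499.  -1.  82.] [241.5 200.4]
side snap_hook_grip 0.61 [496.  42.  86.] [220.4 189.7]
side snap_hook_mouth 0.49 [492. -14.  78.] [225.5 207.6]
side staple_leg 0.88 [495.  -1.  86.] [224.7 201.9]
scene snap_hook_grip 0.59 [496.  47.  83.] [229.6 195.3]
scene snap_hook_mouth 0.63 [487. -13.  83.] [242.3 203.4]
scene staple_leg 0.77 [498.  -1.  84.] [241.5 200.2]
side snap_hook_grip 0.76 [494.  44.  87.] [219.5 189.3]
side snap_hook_mouth 0.56 [490. -18.  80.] [225.3 208.6]
side staple_leg 0.6 [494.  -0.  86.] [224.4 201.8]
```

The leg is now about 16 mm inside the gate line. I shift the hook 15 mm in its -x, which is the box's +X.

```bash
python3 -m pendant '[[[4,-0.3,0,0,5],[4,-0.3,0,0,5],[0,0,0,0,5]]]'; python3 -m pendant '[[[4,-0.3,0,0,5],[0,0,0,0,5]]]'; python3 -m pendant '[[[3,-0.2,0,0,5],[0,0,0,0,5]]]'
```

```text
time_s: 32.25
eef_pos: [0.5038, 0.0476, 0.0533]
eef_rot: [0.0, 0.733, 0.68, 0.0]
wrist_force: [2.8, 0.6, -2.1]
opening: 0.137
time_s: 32.5
eef_pos: [0.5073, 0.0471, 0.0533]
eef_rot: [0.0, 0.733, 0.68, -0.0]
wrist_force: [0.2, 0.0, -1.5]
opening: 0.141
time_s: 32.75
eef_pos: [0.5102, 0.0472, 0.0532]
eef_rot: [-0.0, 0.733, 0.68, -0.0]
wrist_force: [-0.2, 0.6, -1.1]
opening: 0.138
```

The force fell to about zero, as expected when the gate springs shut. To check it, I move back 8 mm, then pull gently to feel whether the shut gate holds the leg.

```bash
python3 -m pendant '[[[-4,0.3,0,0,5],[-4,0.3,0,0,5],[0,0,0,0,5]]]'; python3 -m pendant '[[[0.3,4,0,0,5],[0,0,0,0,5]]]'; python3 -m pendant '[[[0.3,4,0,0,5],[0,0,0,0,5]]]';  python3 -m pendant '[[[0.1,2,0,0,5],[0,0,0,0,5]]]'
```

```text
time_s: 33.12
eef_pos: [0.5017, 0.048, 0.0532]
eef_rot: [-0.0, 0.733, 0.68, -0.0]
wrist_force: [0.3, 0.4, -0.9]
opening: 0.138
time_s: 33.38
eef_pos: [0.5026, 0.0522, 0.0533]
eef_rot: [0.0, 0.733, 0.681, 0.0]
wrist_force: [-0.7, -0.6, -1.1]
opening: 0.141
time_s: 33.62
eef_pos: [0.5029, 0.0552, 0.0533]
eef_rot: [0.001, 0.733, 0.681, -0.001]
wrist_force: [-0.5, -5.0, -0.8]
opening: 0.14
time_s: 33.88
eef_pos: [0.5029, 0.0556, 0.0532]
eef_rot: [0.001, 0.733, 0.681, -0.002]
wrist_force: [-0.7, -11.2, -0.9]
opening: 0.138
```

The pull meets a firm stop at -11 N with the leg against the inside of the shut gate, so the leg is captured. I recentre, lower onto the lid, release and retreat.

```bash
python3 -m pendant '[[[-0.5,-9,0,0,5],[0,0,-1.5,0,5],[0,0,0,0,5]]]'; python3 -m pendant '[[[0,0,-1,0,5],[0,0,0,0,5]]]'
```

```text
time_s: 34.25
eef_pos: [0.5023, 0.0492, 0.0516]
eef_rot: [-0.0, 0.733, 0.68, 0.0]
wrist_force: [0.0, 0.2, -1.3]
opening: 0.138
time_s: 34.5
eef_pos: [0.5024, 0.0492, 0.0507]
eef_rot: [-0.0, 0.733, 0.681, 0.0]
wrist_force: [-0.7, 0.1, -0.4]
opening: 0.142
```

```bash
python3 -m pendant '[[[0,0,-0.5,0,5],[0,0,0,0,5],[0,0,0,0,32],[0,0,0,0,32],[0,0,0,0,32],[0,0,0,0,32]]]'; python3 -m pendant '[[[0,0,4,0,32],[0,0,8,0,32],[0,0,20,0,32],[0,0,40,0,32],[0,0,50,0,32],[0,20,50,0,32],[0,0,0,0,32],[0,0,0,0,32]]]'
python3 - <<'E'
from h import *
s=monitor.get_obs(); print(np.round(s['eef_pos'],4),s['wrist_force'])
X=np.array([.9973,-.0733]);Y=np.array([.0733,.9973])
for k in range(2):
 for n in ['wrist','scene','side']:
  c=cam(n,n+'15.png'); D={}
  for t in ['snap_hook_grip','snap_hook_mouth','staple_leg','lid_edge','plain_hook_grip']:
    for r in spotter.tip_of(n,t)[:1]:
      P=w(c,r['at'])*1000; D[t]=P; print(n,t,round(r['confidence'],2),np.round(P),np.round(proj(c,P/1000),1))
  if 'snap_hook_grip' in D and 'staple_leg' in D:
    d=(D['staple_leg']-D['snap_hook_grip'])[:2]; print('  leg in hook',np.round([-d@X,-d@Y],1))
E
```

```text
time_s: 35.25
eef_pos: [0.5025, 0.0489, 0.0503]
eef_rot: [0.0, 0.733, 0.68, 0.0]
wrist_force: [-0.6, 0.2, 0.3]
opening: 0.371
time_s: 36.25
eef_pos: [0.5021, 0.069, 0.2223]
eef_rot: [0.0, 0.733, 0.681, 0.0]
wrist_force: [-0.2, 0.2, -0.2]
opening: 0.374
[0.5021 0.069  0.2223] [-0.15100781  0.18137225 -0.16372272]
wrist snap_hook_mouth 0.9 [493. -11.  76.] [260.3 244.4]
wrist staple_leg 0.67 [490.  -2.  86.] [256.6 241. ]
wrist lid_edge 0.6 [465. -31.  71.] [235.4 260.5]
scene snap_hook_grip 0.56 [504.  48.  79.] [230.9 194.9]
scene snap_hook_mouth 0.64 [496. -12.  81.] [243.7 202.3]
scene staple_leg 0.62 [498.  -1.  80.] [241.4 200.9]
scene lid_edge 0.88 [467. -27.  76.] [241.8 209.5]
scene plain_hook_grip 0.53 [ 621. -319.    6.] [344.8 238.3]
  leg in hook [ 2.3 49.4]
side snap_hook_grip 0.66 [502.  47.  81.] [221.8 188.5]
side snap_hook_mouth 0.53 [495. -15.  76.] [226.8 207.9]
side staple_leg 0.61 [494.   1.  86.] [224.4 201.5]
side lid_edge 0.73 [465. -28.  77.] [218.  214.8]
side plain_hook_grip 0.56 [ 616. -321.    9.] [310.9 300.9]
  leg in hook [ 4.1 46.6]
wrist snap_hook_grip 0.71 [498.  44.  78.] [260.3 195.1]
wrist snap_hook_mouth 0.6 [499. -13.  79.] [265.6 246. ]
wrist staple_leg 0.92 [489.  -5.  85.] [255.6 242.9]
wrist lid_edge 0.72 [463. -32.  75.] [233.9 262.7]
  leg in hook [ 5.  49.4]
scene snap_hook_grip 0.5 [504.  47.  76.] [231.1 195.8]
scene snap_hook_mouth 0.45 [492. -10.  84.] [242.6 201.9]
scene staple_leg 0.73 [497.   3.  83.] [240.4 199.9]
scene lid_edge 0.56 [466. -26.  74.] [241.4 210.1]
scene plain_hook_grip 0.71 [613. -38.  70.] [271.  191.9]
  leg in hook [ 3.7 44.9]
side snap_hook_grip 0.62 [503.  47.  86.] [222.2 187.6]
side snap_hook_mouth 0.64 [496. -16.  78.] [227.2 207.6]
side staple_leg 0.76 [494.  -1.  86.] [224.4 202. ]
side lid_edge 0.8 [466. -27.  78.] [218.1 214.3]
side plain_hook_grip 0.64 [ 617. -319.    3.] [310.5 300.9]
  leg in hook [ 6.  48.6]
```

```bash
python3 -c "
from bench import order; print(order.hand_in())"
```

```text
the job is handed in; nothing more can be done
None
```

I stood the smallest brass weight in the box well and shut the lid over it. Then I clipped the snap hook round the staple's left leg, let it go on the lid and handed the job in at about 37 s. No verdict was reported.

**Last checks:**
- **Weight:** it was seen standing upright in the well before the lid was closed. It could not be seen again afterwards.
- **Lid:** its front edge read z 71 to 78 mm, and 74 means shut. A 23 N press met a firm stop.
- **Hook position:** the leg lay inside the hook at about x +4, y +48 mm from the grip point, within limits. The hook was on the lid and the gripper was clear.
- **Gate:** I judged it shut by feel. The spring force vanished when the hook was shifted, and a test pull stopped firmly at 11 N. I had no viewed pictures left to confirm it by eye.
- **Bystanders:** the plain hook stayed in place. I did not measure the other things again after the job.

**Disagreements:**
- The fingertips met surfaces about 27 mm above the reported TCP height. I corrected for this by touch. It is also why the weight was held by its knob rather than its body.
- The cameras differed by a few millimetres on the leg and hook positions. One plain-hook report was false, landing on the box hinge.

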